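Hang the tea measure in the notch of the caddy rail

ROBOT

A 6-joint arm with a two-finger parallel gripper is mounted at the origin on the work surface. World frame = base frame: x ahead of the robot, y to its left, z up, the work surface at z = 0. Lengths are in m, angles in degrees, forces in N, time in s.
With the tool pointing down it reaches from about 0.3 to 0.75 m from the base axis. Payload 8.5 kg.
Tool frame: the origin (TCP) lies midway between the tips of the shut fingers; the grasp point (between the pads) lies 19 mm behind it (grip_depth is the z of the grasp point in the tool frame, in m); z points along the fingers, y is the line along which they close (so a half turn about z gives the same grasp; the last joint's range is limited). The gripper opens to 85 mm and grips with 20 to 120 N. Pads are 22 mm wide; open, the fingers measure 114 mm over their backs; the gripper's body (76 mm by 85 mm) begins 54 mm behind the grasp point. The pads swing forward as they close: fully open they stand 13 mm farther back than shut.
Start: joints at [59.169, 21.807, 74.336, -0, 83.858, -12.336], TCP at [0.174, 0.522, 0.231] pointing down, gripper open.
Joint ranges: [-178.18, 178.18], [-50.72, 133.34], [12.68, 142.11], [-81.47, 261.47], [9.98, 163.14], [-165.26, 165.26]. Speed limits (degrees/s): [136.94, 136.94, 180, 180, 180, 180].

INTERFACE

Orientations are given as [roll, pitch, yaw] about the fixed x, y, z axes, in that order (R = Rz(yaw) Ry(pitch) Rx(roll)).
In Python, from rig import * gives the robot as it stands.
- The arm moves only by the tool servo_tool, never from a script. Its argument "moves" is a list of rows, each an object of numbers: "x", "y", "z": the shift along the world's x, y, z in mm; "wx", "wy", "wz": the turn, a rotation vector about the world's x, y, z in degrees. A call has exactly 8 rows; each row is the pose to reach, as a shift and turn from the pose commanded when the call began; what a row does not reach only later rows make up. A row lasts 1/8 s, in which the tool goes at most 62.5 mm and 10.7 degrees, less where a joint would pass 70% of its speed; a pose out of reach is approached as far as the arm can. A call with a gripper value outside its range is refused whole. "hand" is the finger opening in mm, from 0 to 85.4, set as the call begins (left out, the last holds). The fingers move at their own pace and stop on an object; "grip_force" is the grip in N (left out, the last holds). Time passes only in rows, so rows that repeat a pose let the fingers close, or fill a call up. It gives the time, the measured TCP pose, the force, the opening and the grip force at its end, in the units of the state.
- get_state(): the state, without advancing time (a new reading comes with each control period).
- grab_frame(name): name is "side" or "top" or "wrist"; returns a dict with "img" (480x640x3 uint8, red, green, blue), "fovy" (degrees; the focal length in pixels is half the picture's height over the tangent of half this angle, whatever the lens; pixels are square), "cx", "cy" (the principal point, pixels), "dist_coeffs" ([k1, k2, p1, p2, k3] as OpenCV has them; the pictures are not rectified), "pose" (4x4, takes a point from camera to world coordinates). Camera axes: x right, y down, z forward; pixel columns grow to the right and rows downward; lengths in m; the calibration is good to about 2 mm. A picture is of the moment at which its call begins. There is no depth.
- finish_job(): hands the job in; it is judged then, once.
The state is a dict: "time_s": time; "joints": joint angles; "joint_velocities": joint speeds; "joint_efforts": joint torques, N m; "eef_pos": TCP position; "eef_rot": TCP orientation; "force": force on the tool from outside, world axes, zero at the start; "wrist_torque": the same for the moment, N m; "opening": finger opening in m; "grip_force": force on a finger pad.
Only numpy, scipy, OpenCV 4.12 (cv2) and the standard library are available. Lean on these libraries where they do the work, as an engineer would, in place of code of your own. Each camera call takes 0.05 s, during which the arm holds its last target. There are 200 camera calls.

TASK

Pick up the tea measure standing on the silicone lid rest and hang it by its own hook over the notched steel rail on the near rim of the open tea caddy, cup inside the caddy, with the hook dropped fully home in the notch, then let go of it. The rail was clipped on by hand, so feel along it for the notch, gently, never forcing measure or rail; leave the other things on the counter as they are.

Things in the scene. Friction and masses are not known exactly. Their poses are not given: they have to be found in the camera images.
- measure: Tea measure, 0.14-0.24 kg, upright on the lid rest: round steel cup (52 mm across, 45 high); on its -x side a steel strap 12 mm wide (along y) rises and bends over towards -x into a square hook open downward; above the hook a wooden handle. Origin: centre of the cup's underside; z up, +x from hook to cup. Hung right, its yaw equals the caddy's: cup inside the caddy, tongue outside.
- measure_hook (a point): Middle of the underside of the hook's crown, which rests on the rail: (-34.5, 0, 75) mm from the measure's origin, same axes. The crown is 3 mm thick. From this point the hook's mouth reaches 5.5 mm to either side in x (11 mm wide); strap and tongue are 3 mm thick; the free tongue (-x side) reaches 25 mm down.
- measure_handle (a point): Centre of the upright dark wooden handle, 16 mm square (sides along x and y), 60 mm high: (-34.5, 0, 123) mm from the measure's origin, same axes, right above the hook's mouth. A neck 8 mm square, 15 mm high, joins its foot to the hook's crown.
- caddy: Open empty aluminium tea caddy fixed to the counter, 110 mm (x) by 164 mm (y), 110 high, walls 4 mm. Origin: centre of its underside; z up, -x side towards the robot. A straight steel rail 6 mm thick, along y, is clipped over its near (-x) wall in the plane x = -53 mm, z = 96 to 120 mm (flat top). It is sprung: it gives 1 mm per 4 N, down and along y, up to 4 mm, and is then hard.
- caddy_rail (a point): Middle of the near rim at the height of the rail's flat top: (-53, 0, 120) mm from the caddy's origin, same axes. The rail has one notch, 15 mm wide (y), 8 mm deep. The notch's centre lies anywhere from 18 mm to -y to 18 mm to +y of this point: it is not measured and must be felt (or seen).
- rest: Round black hard silicone lid rest, fixed, 94 mm diameter, 8 mm thick, on which the measure stands. Origin: centre of its underside.
- gaiwan: Bystander: white lidded gaiwan on its saucer, 116 mm wide, 88 mm high. Origin: centre of its underside.
- pitcher: Bystander: open glass pitcher, 84 mm wide without its handle (on +x, reaching 75 mm from the axis), 120 mm high, small steel spout on -x. Origin: centre of its underside.
- caddy_lid: Bystander: the caddy's flat aluminium lid lying on the counter, 114 x 168 mm, 12 mm thick with a small knob to 26 mm. Origin: centre of its underside.
- kettle_button (a joint): Bystander: steel press button (24 mm) of the kettle base, which is a black disc 170 mm across, 38 mm high; 0 = not pressed, 0.005 m = fully pressed. It lies left of the caddy; not to be pressed.
- rail_start (a point): Point on the rail's flat top, (-53, -35, 120) mm from the caddy's origin, same axes; always on the -y side of the notch: from here flat top runs towards +y to the notch. At the notch's +y edge, flush with its wall, a lug (12.5 mm long, 8 mm high) stands on the rail: what slides along the top towards +y stops against it, over the notch. Beyond the lug 20 mm more of flat top.
Things that resemble listed ones, but are neither listed nor needed, are in the scene too. There is more than one size of the measure; the job needs the middle-sized.

How it is judged (in metres and radians):
On the way:
1. the measure is lifted clear, higher than the rail (height (world z) of measure_hook above 0.14 m), for 0.1 s.
At the end, for the whole second after the job is handed in: The measure hangs still and released on the caddy's rail, cup inside: the crown of its hook lies in the notch, 5 to 11 mm below the rail's flat top, within 6 mm of the rail's plane and 22 mm of the rim's middle, tilted less than 0.2 rad, its x axis within 0.25 rad of the caddy's (z of measure_hook in the frame of caddy_rail between -0.011 and -0.005 m and x of measure_hook in the frame of caddy_rail between -0.006 and 0.006 m and y of measure_hook in the frame of caddy_rail between -0.022 and 0.022 m and x of measure in the frame of caddy above -0.04 m and angle between the x axis of measure and the x axis of caddy, either way round below 0.25 rad and angle between measure's own z axis and vertical below 0.2 rad and contact force between measure and caddy above 0.3 N and linear speed of measure below 0.02 m/s and angular speed of measure below 0.2 rad/s); the robot touches nothing.
It fails at once if measure forced against the caddy or its rail (over 25 N) (contact force between measure and caddy above 25 N).
It fails at once if gaiwan disturbed (distance of gaiwan from where it was at the start of the episode above 0.015 m or angle between gaiwan's own z axis and vertical above 0.3 rad).
It fails at once if pitcher disturbed (distance of pitcher from where it was at the start of the episode above 0.015 m or angle between pitcher's own z axis and vertical above 0.3 rad).
It fails at once if caddy lid disturbed (distance of caddy_lid from where it was at the start of the episode above 0.015 m).
It fails at once if kettle button pressed (value of joint kettle_button above 0.003 m).
It also fails if it takes over 54 s, if anything falls off the work surface, if the arm or the gripper's body presses on something with over 40 N, if the wrist force passes 120 N, or if a joint passes its speed limit or range.

## Working session

There is one attempt and no reset: what is moved stays moved. The work goes in short steps, Python scripts to look and compute and a tool call to move; the robot and the scene stay as the last step left them, time stands still between calls to the robot, and variables do not carry over. Pictures are saved under pics/ and viewed, at most 10 in all, crops included, and the job is handed in when it is done.

Besides the shell and the picture viewer there is one more tool, called after ">>>" as a command line: name --argument value ..., lists and objects as JSON in quotes. servo_tool: Moves the arm, as the interface text tells. Its arguments: {"type":"object","properties":{"moves":{"type":"array"},"hand":{"type":"number"},"grip_force":{"type":"number"}},"required":["moves"]}

```bash
mkdir -p pics; cat > h.py <<'E'
from rig import *
import numpy as np, cv2
def K(f):
    h=f["img"].shape[0]; fl=h/2/np.tan(np.radians(f["fovy"])/2)
    return np.array([[fl,0,f["cx"]],[0,fl,f["cy"]],[0,0,1]])
def ray(f,u,v):
    p=cv2.undistortPoints(np.array([[[u,v]]],float),K(f),np.array(f["dist_coeffs"],float))[0,0]
    T=np.array(f["pose"]); d=T[:3,:3]@np.array([p[0],p[1],1]); return T[:3,3],d/np.linalg.norm(d)
def onz(f,u,v,z):
    o,d=ray(f,u,v); return o+d*(z-o[2])/d[2]
def proj(f,P):
    T=np.linalg.inv(np.array(f["pose"])); r,_=cv2.Rodrigues(T[:3,:3])
    return cv2.projectPoints(np.atleast_2d(np.array(P,float)),r,T[:3,3],K(f),np.array(f["dist_coeffs"],float))[0][:,0]
def tri(f,a,g,b):
    o1,d1=ray(f,*a);o2,d2=ray(g,*b)
    s=np.linalg.lstsq(np.c_[d1,-d2],o2-o1,rcond=None)[0]
    p,q=o1+s[0]*d1,o2+s[1]*d2; return (p+q)/2,np.linalg.norm(p-q)
def save(f,n): cv2.imwrite(f"pics/{n}.png",cv2.cvtColor(f["img"],cv2.COLOR_RGB2BGR))
import pickle
E
python3 - <<'E'
from h import *
for n in("side","top"):
    f=grab_frame(n); save(f,n+"0"); pickle.dump(f,open(n+"0.pkl","wb")); print(n,f["fovy"],f["dist_coeffs"],np.round(f["pose"],3).tolist())
print(get_state())
E
```

```text
side 46.69271620306092 [-0.02690305  0.          0.          0.          0.        ] [[-0.974, -0.155, 0.166, 0.416], [-0.227, 0.651, -0.724, 0.734], [0.004, -0.743, -0.67, 0.809], [0.0, 0.0, 0.0, 1.0]]
top 57.53582572893999 [-0.08706241  0.          0.          0.          0.        ] [[0.028, -0.993, 0.119, 0.494], [-0.999, -0.031, -0.028, 0.009], [0.032, -0.118, -0.993, 1.172], [0.0, 0.0, 0.0, 1.0]]
{'time_s': 0.1, 'joints': array([ 5.91704492e+01,  2.18394566e+01,  7.43796219e+01, -6.69261249e-04,
        8.38584978e+01, -1.23349640e+01]), 'joint_velocities': array([-0.00950776, -0.10381074, -0.0992508 , -0.05431672,  0.02729112,
        0.06628223]), 'joint_efforts': array([ 3.75343719e-03, -4.49220157e+01, -2.31654936e+01, -2.05649885e-04,
        3.76460346e-03, -3.97608278e-05]), 'eef_pos': array([0.17432807, 0.52136424, 0.23075636]), 'eef_rot': array([-1.79924072e+02, -1.59223980e-02,  1.61505475e+02]), 'force': array([-0.05178061,  0.6090157 ,  1.07991835]), 'wrist_torque': array([-0.00123454, -0.00853231,  0.00243523]), 'grip_force': 0.0, 'opening': 0.08567954663572261}
```

View pics/top0.png

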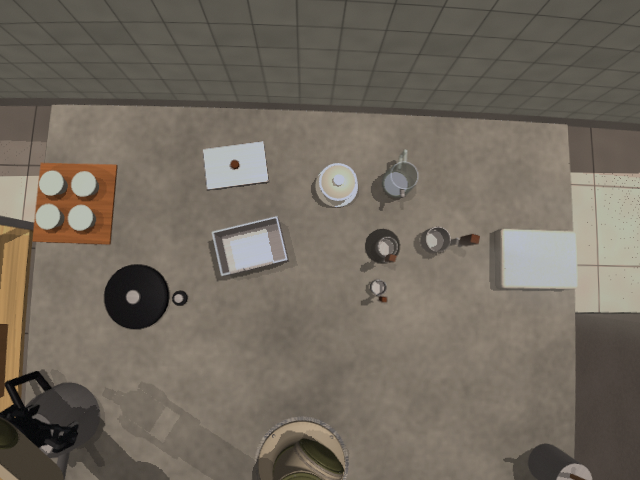

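View pics/side0.png

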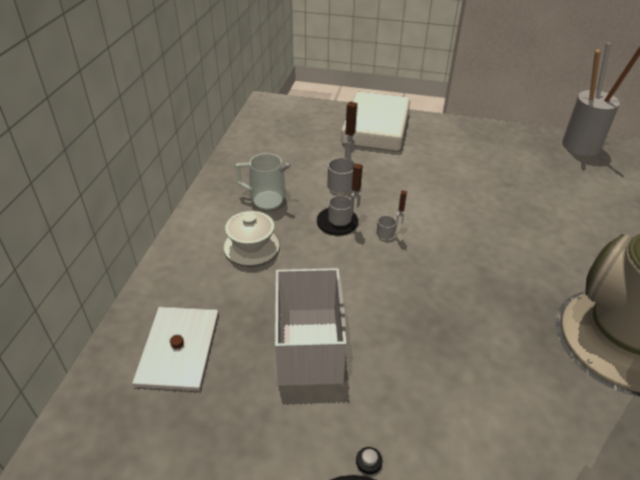

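Top view: the caddy is at (249,247), with the rail on its lower rim. Three things could be taken for the measure:
- the one on the black rest, at (385,248) with its handle at (391,258)
- a larger one on the bare counter, at (436,240) with its handle at (473,239)
- a small one at (377,287)

I choose the one on the rest, which is the middle-sized. In the side view it is at (341,210) with its handle at (357,178). I'll check it in a close crop.

```bash
python3 - <<'E'
from h import *
t=pickle.load(open("top0.pkl","rb"));s=pickle.load(open("side0.pkl","rb"))
c=lambda f,x,y,w,h:cv2.cvtColor(cv2.resize(f["img"][y:y+h,x:x+w],(400,300),interpolation=cv2.INTER_CUBIC),cv2.COLOR_RGB2BGR)
m=np.vstack([np.hstack([c(t,345,225,80,60),c(t,200,205,100,75)]),np.hstack([c(s,290,145,120,90),c(s,250,260,120,90)])])
cv2.imwrite("pics/crop1.png",m)
for n,f in(("t",t),("s",s)):
    hsv=cv2.cvtColor(f["img"],cv2.COLOR_RGB2HSV)
    mk=((hsv[...,1]>110)&((hsv[...,0]<12)|(hsv[...,0]>172))&(hsv[...,2]>30)).astype(np.uint8)
    k,l,st,ce=cv2.connectedComponentsWithStats(mk)
    print(n,[(st[i].tolist(),ce[i].round(1).tolist()) for i in range(1,k) if st[i,4]>15 and 200<ce[i][0]<500])
    mk=(f["img"].max(2)<40).astype(np.uint8)
    k,l,st,ce=cv2.connectedComponentsWithStats(mk)
    print("dark",[(st[i].tolist(),ce[i].round(1).tolist()) for i in range(1,k) if st[i,4]>60 and 100<ce[i][0]<500])
E
```

```text
t [([231, 161, 8, 8, 51], [234.5, 164.3]), ([470, 234, 10, 9, 66], [474.5, 238.3]), ([389, 254, 7, 7, 35], [392.0, 257.4]), ([379, 297, 8, 5, 31], [383.1, 298.9])]
dark [([105, 265, 64, 64, 3071], [136.4, 296.3]), ([173, 291, 14, 14, 85], [180.8, 297.4]), ([299, 439, 39, 22, 255], [317.9, 447.8])]
s [([347, 102, 9, 33, 212], [350.7, 117.7]), ([353, 164, 9, 27, 179], [356.5, 176.5]), ([400, 191, 6, 20, 74], [402.2, 199.4])]
dark [([318, 210, 39, 25, 470], [335.2, 224.8]), ([357, 455, 24, 19, 140], [371.2, 467.5]), ([334, 476, 38, 4, 109], [352.9, 477.9])]
```

View pics/crop1.png

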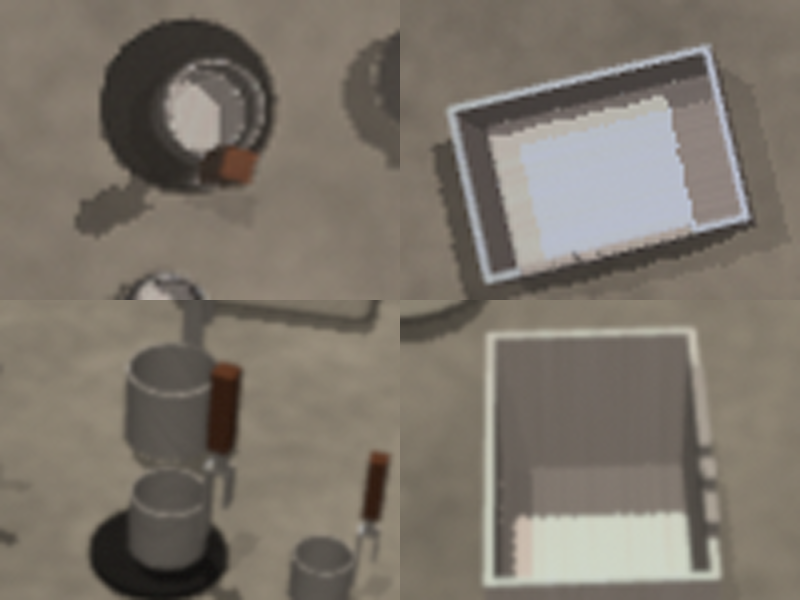

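The crop confirms the choice: on the black rest stands a cup with rim centre (387.8,245.8), handle top (392.2,258) and hook below it. The caddy's rim corners are (212,231.8), (277,216.5), (287,259.5) and (221.8,275.5), and dark marks on its near rail in the side view hint at the notch.

```bash
python3 - <<'E'
from h import *
t=pickle.load(open("top0.pkl","rb"));s=pickle.load(open("side0.pkl","rb"))
ht=onz(t,392.2,258,.161); cup=onz(t,387.8,245.8,.053)
print("handle",ht,"cup",cup,np.linalg.norm((ht-cup)[:2]),"yaw",np.degrees(np.arctan2(*(cup-ht)[1::-1])))
print("tri top", tri(t,(392.2,258),s,(290+228/3.333,145+68/3.333)))
print("side cup",onz(s,290+171/3.333,145+178/3.333,.053))
c=[onz(t,*p,.110) for p in((212,231.75),(277,216.5),(287,259.5),(221.75,275.5))]
print(np.round(c,4)); print("cen",np.mean(c,0))
cs=[onz(s,250+(u-400)/3.333,260+(v-300)/3.333,.110) for u,v in((487,332),(695,331),(720,578),(485,584))]
print(np.round(cs,4),np.mean(cs,0))
for a in (c,cs):
  for i in range(4):
    d=(a[(i+1)%4]-a[i])[:2]; print(np.linalg.norm(d),np.degrees(np.arctan2(d[1],d[0])))
E
```

```text
handle [ 0.53653659 -0.19624955  0.161     ] cup [ 0.57226969 -0.20635862  0.053     ] 0.03713552973664617 yaw -15.79645945174115
tri top (array([ 0.53557161, -0.19624261,  0.16154468]), np.float64(0.0018946721620822493))
side cup [ 0.56996162 -0.21875692  0.053     ]
[[0.5895 0.2348 0.11  ]
 [0.6319 0.078  0.11  ]
 [0.5278 0.0498 0.11  ]
 [0.4844 0.2056 0.11  ]]
cen [0.55841163 0.14203808 0.11      ]
[[0.6316 0.0788 0.11  ]
 [0.5249 0.0526 0.11  ]
 [0.4824 0.2079 0.11  ]
 [0.5877 0.2364 0.11  ]] [0.55664771 0.14392996 0.11      ]
0.16245385010912938 -74.85317337488603
0.10786461016579985 -164.8579663534518
0.1617281753380464 105.5524831982801
0.10901202503506663 15.525625713953996
0.10991580133899734 -166.22725469974205
0.16098657290737428 105.29078305093125
0.10907672120939413 15.130153652243045
0.16359458778845584 -74.4287051401685
```

Caddy: centre (0.5575, 0.143), yaw 15°. Handle: (0.536, -0.196), yaw roughly -18°, which the tool's present yaw already matches. I'll move over it now.

>>> servo_tool --moves '[{"x": 20,"y": -50,"z": 5},{"x": 45,"y": -105,"z": 10},{"x": 72,"y": -158,"z": 15},{"x": 99,"y": -211,"z": 20},{"x": 126,"y": -264,"z": 30},{"x": 153,"y": -317,"z": 40},{"x": 180,"y": -370,"z": 40},{"x": 207,"y": -423,"z": 40}]'

```text
invalid input at $.moves[0]: expected keys x, y, z, wx, wy, wz
```

>>> servo_tool --moves '[{"x": 27,"y": -53},{"x": 54,"y": -106},{"x": 81,"y": -159},{"x": 108,"y": -212},{"x": 135,"y": -260},{"x": 150,"y": -294},{"x": 150,"y": -294},{"x": 150,"y": -294}]'

```text
invalid input at $.moves[0]: expected keys x, y, z, wx, wy, wz
```

```bash
python3 - <<'E'
from h import *
f=grab_frame("wrist");save(f,"w1");pickle.dump(f,open("w1.pkl","wb"))
print(f["fovy"],np.round(f["pose"],3).tolist());s=get_state();print(s["time_s"],s["eef_pos"],s["eef_rot"],s["force"])
print(proj(f,[[.536,-.196,.161],[.536,-.196,.101],[.571,-.21,.053]]))
E
```

```text
60.861399554838925 [[0.317, 0.91, 0.267, 0.107], [0.949, -0.303, -0.091, 0.545], [-0.002, 0.282, -0.959, 0.374], [0.0, 0.0, 0.0, 1.0]]
0.15 [0.1743741  0.52140118 0.23087806] [-1.79941107e+02 -1.29387764e-02  1.61503857e+02] [ 0.53073967 -0.68519465 -0.06090911]
[[-249.70749327  796.94033124]
 [-183.43093314  717.12105557]
 [-131.60789931  684.11864646]]
```

View pics/w1.png

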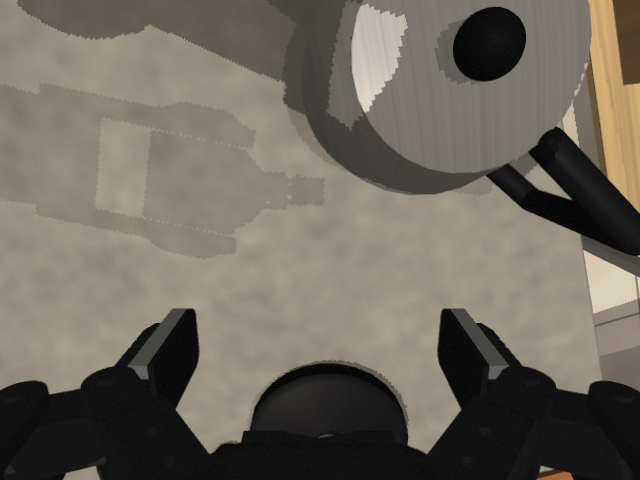

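The picture is only of the start place: the kettle at (490,60) and open fingers at (170,350) and (460,350). The moves were refused because every row needs all six keys, so I'll send them again.

>>> servo_tool --moves '[{"x": 20,"y": -50,"z": 5,"wx": 0,"wy": 0,"wz": 0},{"x": 45,"y": -105,"z": 10,"wx": 0,"wy": 0,"wz": 0},{"x": 72,"y": -158,"z": 15,"wx": 0,"wy": 0,"wz": 0},{"x": 99,"y": -211,"z": 20,"wx": 0,"wy": 0,"wz": 0},{"x": 126,"y": -264,"z": 30,"wx": 0,"wy": 0,"wz": 0},{"x": 153,"y": -317,"z": 40,"wx": 0,"wy": 0,"wz": 0},{"x": 180,"y": -370,"z": 40,"wx": 0,"wy": 0,"wz": 0},{"x": 207,"y": -423,"z": 40,"wx": 0,"wy": 0,"wz": 0}]'

```text
time_s: 1.15
eef_pos: [0.3819, 0.0967, 0.2715]
eef_rot: [180.0, 0.0, 161.5]
force: [0.7, 1.2, -0.1]
opening: 0.0854
grip_force: 0.0
```

>>> servo_tool --moves '[{"x": 27,"y": -53,"z": 0,"wx": 0,"wy": 0,"wz": 0},{"x": 54,"y": -106,"z": 0,"wx": 0,"wy": 0,"wz": 0},{"x": 81,"y": -159,"z": 0,"wx": 0,"wy": 0,"wz": 0},{"x": 108,"y": -212,"z": 0,"wx": 0,"wy": 0,"wz": 0},{"x": 135,"y": -260,"z": 0,"wx": 0,"wy": 0,"wz": 0},{"x": 150,"y": -294,"z": 0,"wx": 0,"wy": 0,"wz": 0},{"x": 150,"y": -294,"z": 0,"wx": 0,"wy": 0,"wz": 0},{"x": 150,"y": -294,"z": 0,"wx": 0,"wy": 0,"wz": 0}]'

```text
time_s: 2.15
eef_pos: [0.5311, -0.1947, 0.2711]
eef_rot: [180.0, -0.0, 161.5]
force: [-0.5, 0.3, 0.0]
opening: 0.0856
grip_force: 0.0
```

```bash
python3 - <<'E'
from h import *
f=grab_frame("wrist");save(f,"w2");pickle.dump(f,open("w2.pkl","wb"))
s=get_state();print(s["time_s"],s["eef_pos"],s["eef_rot"],s["force"])
print(proj(f,[[.536,-.196,.161],[.536,-.196,.101],[.571,-.21,.053]]))
E
```

```text
2.2 [ 0.53112966 -0.1944238   0.27144986] [ 1.79987830e+02 -1.38812269e-02  1.61551405e+02] [0.05280782 0.06674923 0.26272308]
[[316.6326984  244.19557376]
 [316.85329439 222.17771967]
 [314.6284774  249.31834895]]
```

View pics/w2.png

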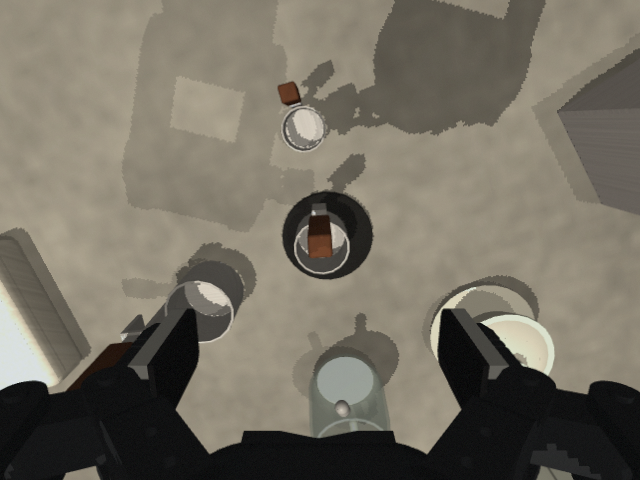

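The wrist view, with image up pointing towards the robot, shows:
- **measure:** handle top at (319,245) and cup rim at (322,247), radius about 27 px
- **large measure:** cup at (203,310), its handle under the left finger at (100,360)
- **gaiwan:** (515,345)
- **pitcher:** (345,400)

```bash
python3 - <<'E'
from h import *
f=pickle.load(open("w2.pkl","rb"));t=pickle.load(open("top0.pkl","rb"));s=pickle.load(open("side0.pkl","rb"))
hsv=cv2.cvtColor(f["img"],cv2.COLOR_RGB2HSV)
mk=((hsv[...,1]>110)&((hsv[...,0]<12)|(hsv[...,0]>172))&(hsv[...,2]>75)).astype(np.uint8)*255
mk[:200]=0;mk[300:]=0;mk[:,:280]=0;mk[:,360:]=0
r=cv2.minAreaRect(max(cv2.findContours(mk,0,2)[0],key=cv2.contourArea));print(r)
box=cv2.boxPoints(r);P=np.array([onz(f,*p,.161) for p in box]);print(P.round(4).tolist(),P.mean(0))
for i in range(4):
  d=P[(i+1)%4]-P[i];print(np.linalg.norm(d),np.degrees(np.arctan2(d[1],d[0])))
g=cv2.cvtColor(f["img"],cv2.COLOR_RGB2GRAY)[195:300,260:380]
c=cv2.HoughCircles(cv2.resize(g,None,fx=4,fy=4,interpolation=2),cv2.HOUGH_GRADIENT,1,100,param1=120,param2=20,minRadius=95,maxRadius=125)
print(c); c=c[0][0]/4; cup=onz(f,260+c[0],195+c[1],.053); d=(cup-P.mean(0));print("cup",cup,np.degrees(np.arctan2(d[1],d[0])),np.linalg.norm(d[:2]))
print("big top",tri(t,(474.5,238),s,(351,104)), "small top",tri(t,(383,299),s,(402.5,192)))
E
```

```text
((319.39166259765625, 245.87393188476562), (21.61867332458496, 22.74949836730957), 86.18592071533203)
[[0.5288, -0.1999, 0.161], [0.5324, -0.1857, 0.161], [0.5466, -0.1893, 0.161], [0.5429, -0.2038, 0.161]] [ 0.53769962 -0.19468122  0.161     ]
0.014648914105348855 75.50956987668299
0.014663081220650777 -14.293909390860764
0.014878635022884334 -104.42895876277143
0.014680054388254456 164.80928564935064
[[[246.5 204.5 103.6]]]
cup [ 0.57011163 -0.20287031  0.053     ] -14.179385727267444 0.03343051311446557
big top (array([ 0.58511862, -0.38007318,  0.19593588]), np.float64(0.0010881672997981324)) small top (array([ 0.43932312, -0.18332364,  0.12052385]), np.float64(0.0003294881811229922))
```

Measure yaw is about -14.5° and the handle is at (0.537, -0.195). I'll turn +4°, descend and close.

>>> servo_tool --moves '[{"x": 3,"y": 0,"z": -20,"wx": 0,"wy": 0,"wz": 2},{"x": 6,"y": 0,"z": -50,"wx": 0,"wy": 0,"wz": 4},{"x": 6,"y": 0,"z": -80,"wx": 0,"wy": 0,"wz": 4},{"x": 6,"y": 0,"z": -110,"wx": 0,"wy": 0,"wz": 4},{"x": 6,"y": 0,"z": -135,"wx": 0,"wy": 0,"wz": 4},{"x": 6,"y": 0,"z": -150,"wx": 0,"wy": 0,"wz": 4},{"x": 6,"y": 0,"z": -155,"wx": 0,"wy": 0,"wz": 4},{"x": 6,"y": 0,"z": -155,"wx": 0,"wy": 0,"wz": 4}]'

```text
time_s: 3.2
eef_pos: [0.5377, -0.1953, 0.1169]
eef_rot: [-180.0, 0.0, 165.5]
force: [0.7, -0.1, 0.1]
opening: 0.0856
grip_force: 0.0
```

>>> servo_tool --moves '[{"x": 0,"y": 0,"z": 0,"wx": 0,"wy": 0,"wz": 0},{"x": 0,"y": 0,"z": 0,"wx": 0,"wy": 0,"wz": 0},{"x": 0,"y": 0,"z": 0,"wx": 0,"wy": 0,"wz": 0},{"x": 0,"y": 0,"z": 0,"wx": 0,"wy": 0,"wz": 0},{"x": 0,"y": 0,"z": 0,"wx": 0,"wy": 0,"wz": 0},{"x": 0,"y": 0,"z": 0,"wx": 0,"wy": 0,"wz": 0},{"x": 0,"y": 0,"z": 0,"wx": 0,"wy": 0,"wz": 0},{"x": 0,"y": 0,"z": 0,"wx": 0,"wy": 0,"wz": 0}]' --hand 0 --grip_force 50

```text
time_s: 4.2
eef_pos: [0.5375, -0.1955, 0.1165]
eef_rot: [-180.0, 0.0, 165.5]
force: [-1.8, -0.1, 5.2]
opening: 0.0153
grip_force: 49.3
```

Gripped: the opening is 15.3 mm, right for the 16 mm handle. I'll lift, carry it to above rail_start and turn to the caddy's yaw.

>>> servo_tool --moves '[{"x": 0,"y": 0,"z": 10,"wx": 0,"wy": 0,"wz": 0},{"x": 0,"y": 0,"z": 30,"wx": 0,"wy": 0,"wz": 0},{"x": 0,"y": 0,"z": 60,"wx": 0,"wy": 0,"wz": 0},{"x": 0,"y": 0,"z": 90,"wx": 0,"wy": 0,"wz": 0},{"x": 0,"y": 0,"z": 120,"wx": 0,"wy": 0,"wz": 0},{"x": 0,"y": 0,"z": 145,"wx": 0,"wy": 0,"wz": 0},{"x": 0,"y": 0,"z": 160,"wx": 0,"wy": 0,"wz": 0},{"x": 0,"y": 10,"z": 165,"wx": 0,"wy": 0,"wz": 0}]'

```text
time_s: 5.2
eef_pos: [0.5375, -0.1853, 0.2819]
eef_rot: [180.0, 0.0, 165.5]
force: [-0.1, -0.0, -3.5]
opening: 0.0154
grip_force: 48.9
```

>>> servo_tool --moves '[{"x": -2,"y": 30,"z": 0,"wx": 0,"wy": 0,"wz": 4},{"x": -5,"y": 70,"z": 0,"wx": 0,"wy": 0,"wz": 8},{"x": -8,"y": 115,"z": 0,"wx": 0,"wy": 0,"wz": 13},{"x": -12,"y": 160,"z": 0,"wx": 0,"wy": 0,"wz": 18},{"x": -16,"y": 205,"z": 0,"wx": 0,"wy": 0,"wz": 23},{"x": -20,"y": 245,"z": 0,"wx": 0,"wy": 0,"wz": 28},{"x": -22,"y": 270,"z": 0,"wx": 0,"wy": 0,"wz": 29.5},{"x": -22,"y": 281,"z": 0,"wx": 0,"wy": 0,"wz": 29.5}]'

```text
time_s: 6.2
eef_pos: [0.5147, 0.0972, 0.2808]
eef_rot: [180.0, -0.1, -164.9]
force: [0.4, 0.2, -2.2]
opening: 0.0154
grip_force: 49.1
```

```bash
python3 - <<'E'
from h import *
w=grab_frame("wrist");s=grab_frame("side");save(w,"w3");save(s,"s3")
pickle.dump((w,s),open("p3.pkl","wb"))
st=get_state();print(st["time_s"],st["eef_pos"],st["eef_rot"],st["force"],st["wrist_torque"])
def loc(y,z=.12,x=-.053):
    a=np.radians(15);return [.5575+np.cos(a)*x-np.sin(a)*y,.143+np.sin(a)*x+np.cos(a)*y,z]
print(proj(w,[loc(-.035),loc(0),loc(.035)]),proj(s,[loc(-.035),loc(0),loc(.035)]))
c=lambda im,x,y,w,h,W,H:cv2.cvtColor(cv2.resize(im[y:y+h,x:x+w],(W,H),interpolation=cv2.INTER_CUBIC),cv2.COLOR_RGB2BGR)
cv2.imwrite("pics/m3.png",np.hstack([c(w["img"],0,0,640,480,480,360),c(s["img"],260,180,110,210,320,600)[:360*1]]) if 0 else
 np.hstack([np.vstack([c(w["img"],0,0,640,480,480,360),np.zeros((240,480,3),np.uint8)]),c(s["img"],270,200,112,210,320,600)]))
E
```

```text
6.3 [0.51518672 0.09635755 0.28097814] [ 1.79983992e+02 -4.19348782e-02 -1.64950309e+02] [ 1.38737188  0.22244915 -1.9306413 ] [-0.04427477  0.04610263 -0.04605059]
[[314.15320648 218.20347248]
 [359.99092699 218.31300191]
 [405.78360376 218.42964198]] [[339.33271934 283.6555434 ]
 [340.78444325 299.23198591]
 [342.31915143 315.71011689]]
```

View pics/m3.png

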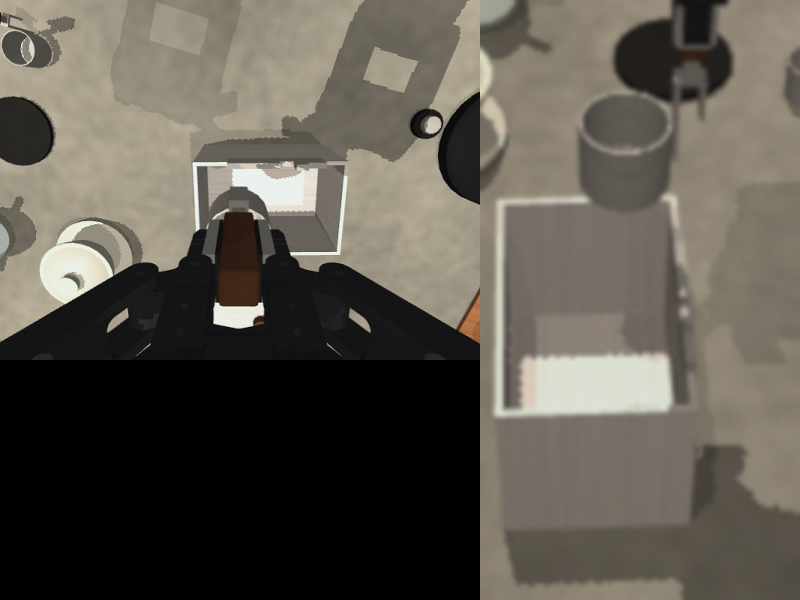

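The measure hangs straight in the gripper, and the rail lies in the wrist view at about (305–425, 217) full-size, within a pixel or two of my prediction. Next, a close crop of the rail for the notch.

```bash
python3 - <<'E'
from h import *
w,s=pickle.load(open("p3.pkl","rb"))
c=lambda im,x,y,w,h,W,H:cv2.cvtColor(cv2.resize(im[y:y+h,x:x+w],(W,H),interpolation=cv2.INTER_CUBIC),cv2.COLOR_RGB2BGR)
cv2.imwrite("pics/c3.png",np.vstack([c(w["img"],250,180,220,66,800,240),c(s["img"],320,250,60,27,800,360)[:0],c(s["img"].transpose(1,0,2),262,325,96,40,800,333)]))
E
```

```text
(no output)
```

View pics/c3.png

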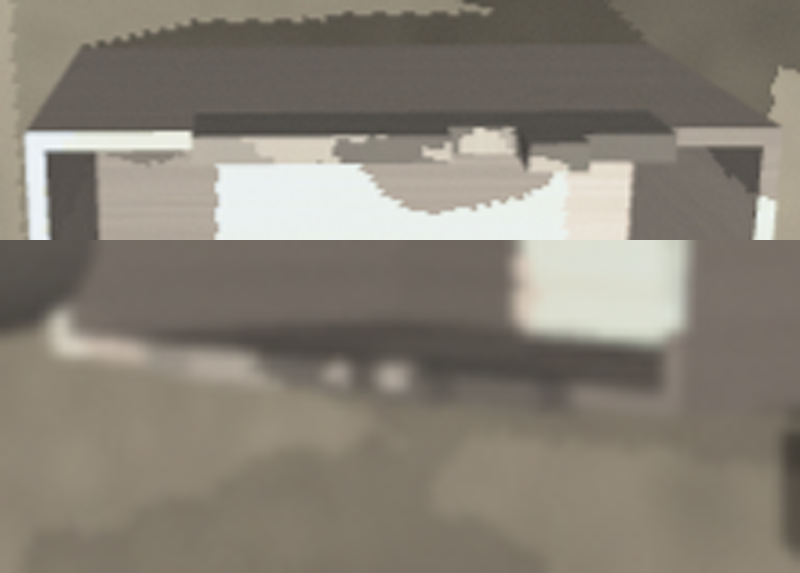

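The wrist crop shows the rail from 193 to 677, near edge at row 135 and far edge at row 163. The lug is at 453–517, so the notch should be at about 395–453. I'll turn those into positions.

```bash
python3 - <<'E'
from h import *
w,s=pickle.load(open("p3.pkl","rb"));q=lambda u,v:(250+u/3.636,180+v/3.636)
a=np.radians(15);R=np.array([[np.cos(a),-np.sin(a)],[np.sin(a),np.cos(a)]])
L=lambda p:((p[:2]-[.5575,.143])@R*1e3).round(1)
for n,u,v,z in[("railL near",193,135,.12),("railL far",195,163,.12),("railR near",672,135,.12),("railR far",672,163,.12),("lugL base",453,153,.12),("lugL top near",455,128,.128),("lugR top",517,128,.128),
  ("rimL c",60,141,.11),("cornerL",27,131,.11),("cornerR",780,128,.11)]:
    p=onz(w,*q(u,v),z);print(n,p.round(4),L(p))
o=onz(w,*q(27,131),.11);e=onz(w,*q(780,128),.11);d=e-o;print("yaw",np.degrees(np.arctan2(-d[0],d[1])))
E
```

```text
railL near [0.5168 0.0871 0.12  ] [-53.8 -43.4]
railL far [0.5225 0.089  0.12  ] [-47.8 -43.1]
railR near [0.4905 0.1842 0.12  ] [-54.1  57.1]
railR far [0.4962 0.1862 0.12  ] [-48.   57.6]
lugL base [0.5062 0.1409 0.12  ] [-50.1  11.3]
lugL top near [0.4995 0.1381 0.128 ] [-57.3  10.3]
lugR top [0.4962 0.1504 0.128 ] [-57.3  23. ]
rimL c [0.5279 0.0598 0.11  ] [-50.1 -72.7]
cornerL [0.5276 0.0524 0.11  ] [-52.3 -79.8]
cornerR [0.4843 0.2097 0.11  ] [-53.4  83.4]
yaw 15.379777051710581
```

In the wrist frame the rail's plane is at local x ≈ -51, and the lug's edge at y ≈ 11, which puts the notch at about 3.5. I'll lower the hook astride the flat top at y ≈ -15, stopping about 6 mm above it.

>>> servo_tool --moves '[{"x": -1,"y": 9,"z": 0,"wx": 0,"wy": 0,"wz": 0},{"x": -3,"y": 19,"z": 0,"wx": 0,"wy": 0,"wz": 0},{"x": -3,"y": 19,"z": -20,"wx": 0,"wy": 0,"wz": 0},{"x": -3,"y": 19,"z": -45,"wx": 0,"wy": 0,"wz": 0},{"x": -3,"y": 19,"z": -65,"wx": 0,"wy": 0,"wz": 0},{"x": -3,"y": 19,"z": -75,"wx": 0,"wy": 0,"wz": 0},{"x": -3,"y": 19,"z": -80,"wx": 0,"wy": 0,"wz": 0},{"x": -3,"y": 19,"z": -80,"wx": 0,"wy": 0,"wz": 0}]'

```text
time_s: 7.3
eef_pos: [0.5126, 0.1146, 0.2016]
eef_rot: [-180.0, 0.0, -165.0]
force: [0.4, -0.3, -2.0]
opening: 0.0159
grip_force: 49.1
```

```bash
python3 - <<'E'
from h import *
w=grab_frame("wrist");s=grab_frame("side")
pickle.dump((w,s),open("p4.pkl","wb"))
st=get_state();print(st["time_s"],st["eef_pos"],st["eef_rot"],st["force"],st["wrist_torque"])
c=lambda im,x,y,w,h,W,H:cv2.cvtColor(cv2.resize(im[y:y+h,x:x+w],(W,H),interpolation=cv2.INTER_CUBIC),cv2.COLOR_RGB2BGR)
cv2.imwrite("pics/c4.png",np.hstack([c(w["img"],220,140,200,250,440,550),c(s["img"],290,230,80,125,352,550)]))
E
```

```text
7.4 [0.51274489 0.11458131 0.20195054] [-1.79981165e+02  6.61491272e-02 -1.64998506e+02] [-0.10965982  0.38436847 -2.26969432] [-0.10725915  0.05557055  0.00621407]
```

View pics/c4.png

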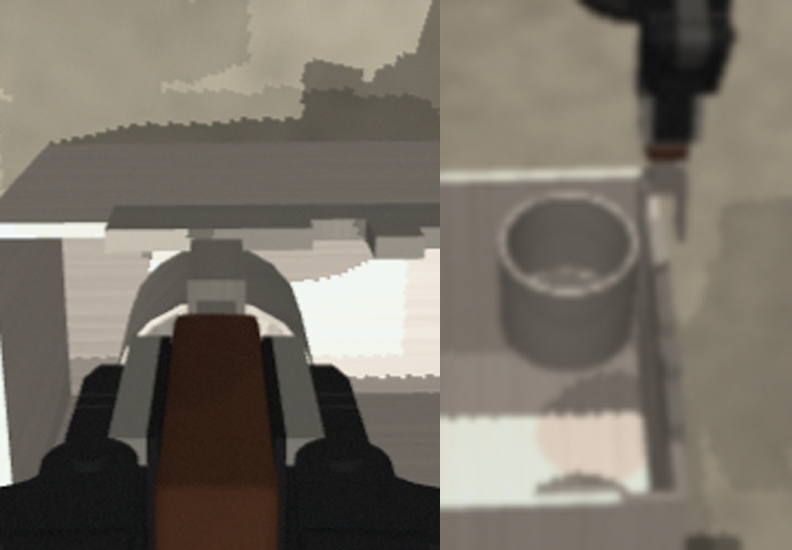

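The wrist crop shows the rail at rows 228–250, the tongue's lower edge at row 238 (columns 190–243) and the lug from column 312. In the side crop the hook straddles the rail with the cup inside. A numeric check of the tongue against the rail comes next.

```bash
python3 - <<'E'
from h import *
w,s=pickle.load(open("p4.pkl","rb"));q=lambda u,v:(220+u/2.2,140+v/2.2)
a=np.radians(15);R=np.array([[np.cos(a),-np.sin(a)],[np.sin(a),np.cos(a)]])
L=lambda p:((np.array(p)[:2]-[.5575,.143])@R*1e3).round(1)
print("TCP",L(get_state()["eef_pos"]))
for n,u,v,z in[("rail near",150,228,.12),("rail far",150,250,.12),("railL",106,240,.12),("lugL",312,235,.124),("lugL",312,247,.12),("tongue bottom outer",217,238,.1435),("crown outer top",217,281,.1715)]:
    p=onz(w,*q(u,v),z);print(n,L(p))
for n,u in(("tongueL",190),("tongueR",243)): print(n,L(onz(w,*q(u,239),.1435)))
E
```

```text
TCP [-50.6 -15.9]
rail near [-53.9 -31.9]
rail far [-47.9 -32. ]
railL [-50.6 -43.5]
lugL [-53.3  10. ]
lugL [-48.7  10.6]
tongue bottom outer [-58.6 -14.4]
crown outer top [-58.1 -14.5]
tongueL [-58.3 -20.8]
tongueR [-58.3  -8.3]
```

The hook's middle is about 1 mm to +x of the rail, so I'll shift by that. Its y is -14.5 and the lug stop should come about 19 mm further on. Lowering to about 5 mm above the top.

>>> servo_tool --moves '[{"x": -1,"y": 0,"z": -8,"wx": 0,"wy": 0,"wz": 0},{"x": -1,"y": 0,"z": -16,"wx": 0,"wy": 0,"wz": 0},{"x": -1,"y": 0,"z": -24,"wx": 0,"wy": 0,"wz": 0},{"x": -1,"y": 0,"z": -31,"wx": 0,"wy": 0,"wz": 0},{"x": -1,"y": 0,"z": -37,"wx": 0,"wy": 0,"wz": 0},{"x": -1,"y": 0,"z": -41,"wx": 0,"wy": 0,"wz": 0},{"x": -1,"y": 0,"z": -43,"wx": 0,"wy": 0,"wz": 0},{"x": -1,"y": 0,"z": -43,"wx": 0,"wy": 0,"wz": 0}]'

```text
time_s: 8.4
eef_pos: [0.5115, 0.1146, 0.1583]
eef_rot: [-180.0, 0.0, -165.0]
force: [0.5, -0.5, -2.1]
opening: 0.0153
grip_force: 49.2
```

>>> servo_tool --moves '[{"x": 0,"y": 0,"z": -0.5,"wx": 0,"wy": 0,"wz": 0},{"x": 0,"y": 0,"z": -1,"wx": 0,"wy": 0,"wz": 0},{"x": 0,"y": 0,"z": -1.5,"wx": 0,"wy": 0,"wz": 0},{"x": 0,"y": 0,"z": -2,"wx": 0,"wy": 0,"wz": 0},{"x": 0,"y": 0,"z": -2.5,"wx": 0,"wy": 0,"wz": 0},{"x": 0,"y": 0,"z": -3,"wx": 0,"wy": 0,"wz": 0},{"x": 0,"y": 0,"z": -3.5,"wx": 0,"wy": 0,"wz": 0},{"x": 0,"y": 0,"z": -3.5,"wx": 0,"wy": 0,"wz": 0}]'

```text
time_s: 9.4
eef_pos: [0.5115, 0.1146, 0.1548]
eef_rot: [-180.0, -0.0, -165.0]
force: [-0.1, 0.6, -1.9]
opening: 0.0152
grip_force: 49.2
```

>>> servo_tool --moves '[{"x": 0,"y": 0,"z": -0.4,"wx": 0,"wy": 0,"wz": 0},{"x": 0,"y": 0,"z": -0.8,"wx": 0,"wy": 0,"wz": 0},{"x": 0,"y": 0,"z": -1.2,"wx": 0,"wy": 0,"wz": 0},{"x": 0,"y": 0,"z": -1.6,"wx": 0,"wy": 0,"wz": 0},{"x": 0,"y": 0,"z": -2,"wx": 0,"wy": 0,"wz": 0},{"x": 0,"y": 0,"z": -2,"wx": 0,"wy": 0,"wz": 0},{"x": 0,"y": 0,"z": -2,"wx": 0,"wy": 0,"wz": 0},{"x": 0,"y": 0,"z": -2,"wx": 0,"wy": 0,"wz": 0}]'

```text
time_s: 10.4
eef_pos: [0.5115, 0.1146, 0.1529]
eef_rot: [-180.0, 0.0, -165.0]
force: [-0.1, 0.0, -0.5]
opening: 0.0156
grip_force: 49.2
```

Contact: force z has gone from -2.1 to -0.5 N at TCP z 0.1529. Pressing about 0.3 mm more and sliding 13 mm along the rail towards +y.

>>> servo_tool --moves '[{"x": 0,"y": 0,"z": -0.3,"wx": 0,"wy": 0,"wz": 0},{"x": -0.5,"y": 2,"z": -0.3,"wx": 0,"wy": 0,"wz": 0},{"x": -1.1,"y": 4,"z": -0.3,"wx": 0,"wy": 0,"wz": 0},{"x": -1.6,"y": 6,"z": -0.3,"wx": 0,"wy": 0,"wz": 0},{"x": -2.2,"y": 8,"z": -0.3,"wx": 0,"wy": 0,"wz": 0},{"x": -2.7,"y": 10,"z": -0.3,"wx": 0,"wy": 0,"wz": 0},{"x": -3.2,"y": 12,"z": -0.3,"wx": 0,"wy": 0,"wz": 0},{"x": -3.4,"y": 12.6,"z": -0.3,"wx": 0,"wy": 0,"wz": 0}]'

```text
time_s: 11.4
eef_pos: [0.5081, 0.1273, 0.1526]
eef_rot: [-180.0, 0.0, -165.0]
force: [0.8, -1.6, 1.0]
opening: 0.0152
grip_force: 49.5
```

>>> servo_tool --moves '[{"x": -0.2,"y": 0.7,"z": 0,"wx": 0,"wy": 0,"wz": 0},{"x": -0.4,"y": 1.4,"z": 0,"wx": 0,"wy": 0,"wz": 0},{"x": -0.6,"y": 2.1,"z": 0,"wx": 0,"wy": 0,"wz": 0},{"x": -0.7,"y": 2.8,"z": 0,"wx": 0,"wy": 0,"wz": 0},{"x": -0.8,"y": 3.2,"z": 0,"wx": 0,"wy": 0,"wz": 0},{"x": -0.9,"y": 3.6,"z": 0,"wx": 0,"wy": 0,"wz": 0},{"x": -0.9,"y": 3.6,"z": 0,"wx": 0,"wy": 0,"wz": 0},{"x": -0.9,"y": 3.6,"z": 0,"wx": 0,"wy": 0,"wz": 0}]'

```text
time_s: 12.4
eef_pos: [0.5072, 0.1308, 0.1525]
eef_rot: [180.0, -0.0, -165.0]
force: [1.3, -1.9, 1.1]
opening: 0.0153
grip_force: 49.6
```

Travelled 16.8 mm and still on the flat: 3 N normal, about 2 N friction. Two millimetres more, slowly.

>>> servo_tool --moves '[{"x": -0.1,"y": 0.3,"z": 0,"wx": 0,"wy": 0,"wz": 0},{"x": -0.2,"y": 0.6,"z": 0,"wx": 0,"wy": 0,"wz": 0},{"x": -0.2,"y": 0.9,"z": 0,"wx": 0,"wy": 0,"wz": 0},{"x": -0.3,"y": 1.2,"z": 0,"wx": 0,"wy": 0,"wz": 0},{"x": -0.4,"y": 1.5,"z": 0,"wx": 0,"wy": 0,"wz": 0},{"x": -0.5,"y": 1.8,"z": 0,"wx": 0,"wy": 0,"wz": 0},{"x": -0.5,"y": 2,"z": 0,"wx": 0,"wy": 0,"wz": 0},{"x": -0.5,"y": 2,"z": 0,"wx": 0,"wy": 0,"wz": 0}]'

```text
time_s: 13.4
eef_pos: [0.5066, 0.1328, 0.1525]
eef_rot: [180.0, -0.0, -165.0]
force: [-1.2, -1.6, 0.1]
opening: 0.0153
grip_force: 49.6
```

>>> servo_tool --moves '[{"x": -0.1,"y": 0.3,"z": 0,"wx": 0,"wy": 0,"wz": 0},{"x": -0.1,"y": 0.5,"z": 0,"wx": 0,"wy": 0,"wz": 0},{"x": -0.2,"y": 0.8,"z": 0,"wx": 0,"wy": 0,"wz": 0},{"x": -0.3,"y": 1,"z": 0,"wx": 0,"wy": 0,"wz": 0},{"x": -0.3,"y": 1.2,"z": 0,"wx": 0,"wy": 0,"wz": 0},{"x": -0.4,"y": 1.5,"z": 0,"wx": 0,"wy": 0,"wz": 0},{"x": -0.4,"y": 1.5,"z": 0,"wx": 0,"wy": 0,"wz": 0},{"x": -0.4,"y": 1.5,"z": 0,"wx": 0,"wy": 0,"wz": 0}]'

```text
time_s: 14.4
eef_pos: [0.5063, 0.1343, 0.1525]
eef_rot: [180.0, -0.0, -165.0]
force: [0.6, -1.6, 1.0]
opening: 0.0153
grip_force: 49.6
```

```bash
python3 - <<'E'
from h import *
F=[]
for i in range(6):
    grab_frame("side"); s=get_state();F.append(np.r_[s["force"],s["wrist_torque"]*10])
print(np.mean(F,0).round(2),np.std(F,0).round(2))
E
```

```text
[ 0.52 -1.51  0.88 -3.32 -0.46  0.16] [0.11 0.54 0.24 0.31 0.28 0.35]
```

Still on flat, at 3 N normal with about 0.5 friction, and no lug yet. Going on 2.5 mm.

>>> servo_tool --moves '[{"x": -0.1,"y": 0.4,"z": 0,"wx": 0,"wy": 0,"wz": 0},{"x": -0.2,"y": 0.8,"z": 0,"wx": 0,"wy": 0,"wz": 0},{"x": -0.3,"y": 1.2,"z": 0,"wx": 0,"wy": 0,"wz": 0},{"x": -0.4,"y": 1.6,"z": 0,"wx": 0,"wy": 0,"wz": 0},{"x": -0.5,"y": 2,"z": 0,"wx": 0,"wy": 0,"wz": 0},{"x": -0.6,"y": 2.4,"z": 0,"wx": 0,"wy": 0,"wz": 0},{"x": -0.6,"y": 2.4,"z": 0,"wx": 0,"wy": 0,"wz": 0},{"x": -0.6,"y": 2.4,"z": 0,"wx": 0,"wy": 0,"wz": 0}]'

```text
time_s: 15.7
eef_pos: [0.5057, 0.1367, 0.1525]
eef_rot: [180.0, -0.0, -165.0]
force: [0.8, -1.1, 0.8]
opening: 0.0152
grip_force: 49.5
```

```bash
python3 - <<'E'
from h import *
F=[]
for i in range(4):
    w=grab_frame("wrist"); s=get_state();F.append(np.r_[s["force"],s["wrist_torque"]*10])
print(np.mean(F,0).round(2)); print(s["eef_pos"])
pickle.dump(w,open("p5.pkl","wb"))
c=lambda im,x,y,w,h,W,H:cv2.cvtColor(cv2.resize(im[y:y+h,x:x+w],(W,H),interpolation=cv2.INTER_CUBIC),cv2.COLOR_RGB2BGR)
cv2.imwrite("pics/c5.png",c(w["img"],210,190,200,150,800,600))
E
```

```text
[ 0.56 -1.39  1.22 -3.71 -0.43  0.02]
[0.50564316 0.13669141 0.15252127]
```

View pics/c5.png

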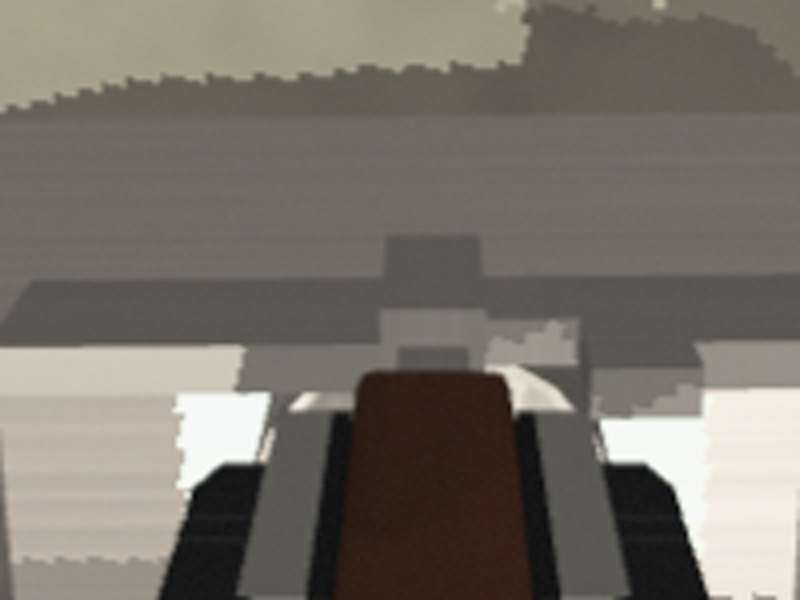

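The crop settles it. Image down means higher, so the patch at columns 487–580, rows 320–362, is the notch's lower floor. The raised lug is at columns 590–703, rows 365–415; earlier I had taken the notch for the lug. The crown's +y edge is at column 487, so it has about 11 mm to go to the lug.

>>> servo_tool --moves '[{"x": -0.4,"y": 1.5,"z": 0,"wx": 0,"wy": 0,"wz": 0},{"x": -0.8,"y": 3,"z": 0,"wx": 0,"wy": 0,"wz": 0},{"x": -1.2,"y": 4.5,"z": 0,"wx": 0,"wy": 0,"wz": 0},{"x": -1.6,"y": 6,"z": 0,"wx": 0,"wy": 0,"wz": 0},{"x": -2,"y": 7.5,"z": 0,"wx": 0,"wy": 0,"wz": 0},{"x": -2.2,"y": 8.2,"z": 0,"wx": 0,"wy": 0,"wz": 0},{"x": -2.3,"y": 8.7,"z": 0,"wx": 0,"wy": 0,"wz": 0},{"x": -2.3,"y": 8.7,"z": 0,"wx": 0,"wy": 0,"wz": 0}]'

```text
time_s: 16.9
eef_pos: [0.5032, 0.1455, 0.1523]
eef_rot: [180.0, -0.0, -165.0]
force: [0.1, -0.7, -1.8]
opening: 0.0155
grip_force: 49.2
```

>>> servo_tool --moves '[{"x": 0,"y": 0.2,"z": 0,"wx": 0,"wy": 0,"wz": 0},{"x": -0.1,"y": 0.4,"z": 0,"wx": 0,"wy": 0,"wz": 0},{"x": -0.2,"y": 0.6,"z": 0,"wx": 0,"wy": 0,"wz": 0},{"x": -0.2,"y": 0.8,"z": 0,"wx": 0,"wy": 0,"wz": 0},{"x": -0.3,"y": 1,"z": 0,"wx": 0,"wy": 0,"wz": 0},{"x": -0.3,"y": 1,"z": 0,"wx": 0,"wy": 0,"wz": 0},{"x": -0.3,"y": 1,"z": 0,"wx": 0,"wy": 0,"wz": 0},{"x": -0.3,"y": 1,"z": 0,"wx": 0,"wy": 0,"wz": 0}]'

```text
time_s: 17.9
eef_pos: [0.5031, 0.1464, 0.1525]
eef_rot: [-180.0, 0.0, -165.0]
force: [0.0, 0.0, -1.5]
opening: 0.0153
grip_force: 49.2
```

Normal force is gone (z -1.8, friction 0), so the crown is over the notch and already dipping in. I'll feel on to the wall to centre it.

>>> servo_tool --moves '[{"x": 0,"y": 0.2,"z": 0,"wx": 0,"wy": 0,"wz": 0},{"x": -0.1,"y": 0.4,"z": 0,"wx": 0,"wy": 0,"wz": 0},{"x": -0.2,"y": 0.6,"z": 0,"wx": 0,"wy": 0,"wz": 0},{"x": -0.2,"y": 0.8,"z": 0,"wx": 0,"wy": 0,"wz": 0},{"x": -0.3,"y": 1,"z": 0,"wx": 0,"wy": 0,"wz": 0},{"x": -0.3,"y": 1.2,"z": 0,"wx": 0,"wy": 0,"wz": 0},{"x": -0.3,"y": 1.2,"z": 0,"wx": 0,"wy": 0,"wz": 0},{"x": -0.3,"y": 1.2,"z": 0,"wx": 0,"wy": 0,"wz": 0}]'

```text
time_s: 18.9
eef_pos: [0.5028, 0.1475, 0.1525]
eef_rot: [-180.0, -0.0, -165.0]
force: [-0.2, 0.3, -2.3]
opening: 0.0154
grip_force: 49.2
```

>>> servo_tool --moves '[{"x": 0,"y": 0.2,"z": 0,"wx": 0,"wy": 0,"wz": 0},{"x": -0.1,"y": 0.4,"z": 0,"wx": 0,"wy": 0,"wz": 0},{"x": -0.2,"y": 0.6,"z": 0,"wx": 0,"wy": 0,"wz": 0},{"x": -0.2,"y": 0.8,"z": 0,"wx": 0,"wy": 0,"wz": 0},{"x": -0.3,"y": 1,"z": 0,"wx": 0,"wy": 0,"wz": 0},{"x": -0.3,"y": 1.2,"z": 0,"wx": 0,"wy": 0,"wz": 0},{"x": -0.3,"y": 1.2,"z": 0,"wx": 0,"wy": 0,"wz": 0},{"x": -0.3,"y": 1.2,"z": 0,"wx": 0,"wy": 0,"wz": 0}]'

```text
time_s: 19.9
eef_pos: [0.5025, 0.1487, 0.1525]
eef_rot: [-180.0, 0.0, -165.0]
force: [0.3, -3.1, -2.4]
opening: 0.0151
grip_force: 49.1
```

Lug wall felt: y -3 N, about 0.7 mm into the spring. I'll back off 2.2 mm to the notch's middle and lower.

>>> servo_tool --moves '[{"x": 0.3,"y": -1,"z": 0,"wx": 0,"wy": 0,"wz": 0},{"x": 0.6,"y": -2.1,"z": 0,"wx": 0,"wy": 0,"wz": 0},{"x": 0.6,"y": -2.1,"z": -1,"wx": 0,"wy": 0,"wz": 0},{"x": 0.6,"y": -2.1,"z": -2,"wx": 0,"wy": 0,"wz": 0},{"x": 0.6,"y": -2.1,"z": -3,"wx": 0,"wy": 0,"wz": 0},{"x": 0.6,"y": -2.1,"z": -4,"wx": 0,"wy": 0,"wz": 0},{"x": 0.6,"y": -2.1,"z": -4,"wx": 0,"wy": 0,"wz": 0},{"x": 0.6,"y": -2.1,"z": -4,"wx": 0,"wy": 0,"wz": 0}]'

```text
time_s: 20.9
eef_pos: [0.5031, 0.1467, 0.1486]
eef_rot: [-180.0, 0.0, -165.0]
force: [-0.0, 0.1, -3.0]
opening: 0.0152
grip_force: 49.2
```

>>> servo_tool --moves '[{"x": 0,"y": 0,"z": -0.5,"wx": 0,"wy": 0,"wz": 0},{"x": 0,"y": 0,"z": -1,"wx": 0,"wy": 0,"wz": 0},{"x": 0,"y": 0,"z": -1.5,"wx": 0,"wy": 0,"wz": 0},{"x": 0,"y": 0,"z": -2,"wx": 0,"wy": 0,"wz": 0},{"x": 0,"y": 0,"z": -2.5,"wx": 0,"wy": 0,"wz": 0},{"x": 0,"y": 0,"z": -2.8,"wx": 0,"wy": 0,"wz": 0},{"x": 0,"y": 0,"z": -2.8,"wx": 0,"wy": 0,"wz": 0},{"x": 0,"y": 0,"z": -2.8,"wx": 0,"wy": 0,"wz": 0}]'

```text
time_s: 21.9
eef_pos: [0.503, 0.1467, 0.1457]
eef_rot: [-180.0, -0.0, -165.0]
force: [0.8, -0.8, -2.6]
opening: 0.0155
grip_force: 49.2
```

Free all the way into the notch. About 0.4 mm more to the floor, so I'll feel for it.

>>> servo_tool --moves '[{"x": 0,"y": 0,"z": -0.2,"wx": 0,"wy": 0,"wz": 0},{"x": 0,"y": 0,"z": -0.4,"wx": 0,"wy": 0,"wz": 0},{"x": 0,"y": 0,"z": -0.6,"wx": 0,"wy": 0,"wz": 0},{"x": 0,"y": 0,"z": -0.8,"wx": 0,"wy": 0,"wz": 0},{"x": 0,"y": 0,"z": -0.8,"wx": 0,"wy": 0,"wz": 0},{"x": 0,"y": 0,"z": -0.8,"wx": 0,"wy": 0,"wz": 0},{"x": 0,"y": 0,"z": -0.8,"wx": 0,"wy": 0,"wz": 0},{"x": 0,"y": 0,"z": -0.8,"wx": 0,"wy": 0,"wz": 0}]'

```text
time_s: 22.9
eef_pos: [0.5031, 0.1467, 0.145]
eef_rot: [-180.0, 0.0, -165.0]
force: [-1.2, -0.6, -0.9]
opening: 0.0153
grip_force: 49.4
```

Seated on the notch floor at TCP z 0.145: 8 mm below the flat, with about 1.5 N carried by the rail. Releasing.

>>> servo_tool --moves '[{"x": 0,"y": 0,"z": 0,"wx": 0,"wy": 0,"wz": 0},{"x": 0,"y": 0,"z": 0,"wx": 0,"wy": 0,"wz": 0},{"x": 0,"y": 0,"z": 0,"wx": 0,"wy": 0,"wz": 0},{"x": 0,"y": 0,"z": 0,"wx": 0,"wy": 0,"wz": 0},{"x": 0,"y": 0,"z": 0,"wx": 0,"wy": 0,"wz": 0},{"x": 0,"y": 0,"z": 0,"wx": 0,"wy": 0,"wz": 0},{"x": 0,"y": 0,"z": 0,"wx": 0,"wy": 0,"wz": 0},{"x": 0,"y": 0,"z": 0,"wx": 0,"wy": 0,"wz": 0}]' --hand 50

```text
time_s: 23.9
eef_pos: [0.5031, 0.1467, 0.1449]
eef_rot: [180.0, 0.0, -165.0]
force: [-0.0, 1.0, -0.7]
opening: 0.0497
grip_force: 0.0
```

>>> servo_tool --moves '[{"x": 0,"y": 0,"z": 5,"wx": 0,"wy": 0,"wz": 0},{"x": 0,"y": 0,"z": 15,"wx": 0,"wy": 0,"wz": 0},{"x": 0,"y": 0,"z": 30,"wx": 0,"wy": 0,"wz": 0},{"x": 0,"y": 0,"z": 50,"wx": 0,"wy": 0,"wz": 0},{"x": 0,"y": 0,"z": 75,"wx": 0,"wy": 0,"wz": 0},{"x": 0,"y": 0,"z": 95,"wx": 0,"wy": 0,"wz": 0},{"x": 0,"y": 0,"z": 110,"wx": 0,"wy": 0,"wz": 0},{"x": 0,"y": 0,"z": 115,"wx": 0,"wy": 0,"wz": 0}]'

```text
time_s: 24.9
eef_pos: [0.5033, 0.1467, 0.2613]
eef_rot: [-180.0, 0.1, -165.0]
force: [0.1, -0.0, -0.9]
opening: 0.0501
grip_force: 0.0
```

```bash
python3 - <<'E'
from h import *
w=grab_frame("wrist");s=grab_frame("side");pickle.dump((w,s),open("p6.pkl","wb"))
st=get_state();print(st["time_s"],st["eef_pos"],st["force"])
c=lambda im,x,y,w,h,W,H:cv2.cvtColor(cv2.resize(im[y:y+h,x:x+w],(W,H),interpolation=cv2.INTER_CUBIC),cv2.COLOR_RGB2BGR)
cv2.imwrite("pics/c6.png",np.hstack([c(w["img"],220,140,200,250,440,550),c(s["img"],290,230,80,125,352,550)]))
E
```

```text
25.0 [0.5031046  0.14668986 0.26040193] [ 0.31203906 -0.31601579 -0.45457629]
```

View pics/c6.png

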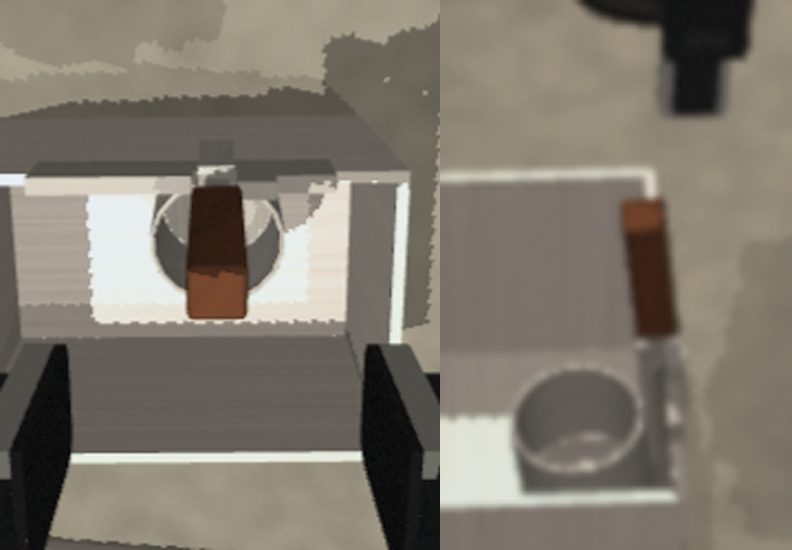

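Released: the wrist crop shows the handle top at (217,291), the hook on the rail beside the lug and the cup inside the caddy. The side crop shows the handle leaning a little inwards, top (643,213) to foot (655,335). Checking the tilt.

```bash
python3 - <<'E'
from h import *
w,s=pickle.load(open("p6.pkl","rb"))
a=np.radians(15);R=np.array([[np.cos(a),-np.sin(a)],[np.sin(a),np.cos(a)]])
L=lambda p:((np.array(p)[:2]-[.5575,.143])@R*1e3).round(1)
p,e=tri(w,(220+217/2.2,140+291/2.2),s,(290+(643-440)/4.4,230+213/4.4));print("top",p,L(p),e)
p,e=tri(w,(220+217/2.2,140+186/2.2),s,(290+(657-440)/4.4,230+335/4.4));print("foot(-x edge)",p,L(p),e)
p=onz(w,220+217/2.2,140+291/2.2,.189);print("top@.189",L(p))
p=onz(w,220+217/2.2,140+186/2.2,.130);print("foot -x edge@.13",L(p)); print("TCP at release",L([.5031,.1467]))
E
```

```text
top [0.51252317 0.15082549 0.19032193] [-41.4  19.2] 0.0008265220529116907
foot(-x edge) [0.50404369 0.14790352 0.12353125] [-50.4  18.6] 0.002574924923744257
top@.189 [-40.5  19. ]
foot -x edge@.13 [-53.2  19. ]
TCP at release [-51.6  17.7]
```

The tilt is about 0.1 rad, under the 0.2 limit. The handle top at 0.190 puts the crown near 0.112, about 8 mm below the flat, so it is home in the notch. Handing in.

```bash
python3 -c "
from rig import *
print(finish_job())"
```

```text
the job is handed in; nothing more can be done
None
```

The middle-sized tea measure now hangs by its hook in the rail's notch, cup inside the caddy, released and tilted about 0.1 rad; I handed the job in at about 25 s, and no verdict came back.

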